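Tighten the weld clamp with the click-stop torque key

TASK

Take the red-handled torque key that stands on the welding table, set it fully home over the square brass head of the blue swing clamp's spindle, and turn it clockwise (seen from above) so that the clamp's finger closes on the grey box, until the key's clutch clicks and slips: one click, at most two, never a third, and do not push or wrench the key hard against the clamp. Then let go and leave the key standing on the spindle; leave the spray can, the pipe piece and the steel plate alone.

Things in the scene. Friction and masses are not known exactly. Their poses are not given: they have to be found in the camera images.
- key: loose torque key, about 0.3 kg, standing upright on its socket. Origin: centre of the socket mouth (underside); z up, x along the handle bar. Steel socket 32.5 mm square, its hole 20.5 mm square and 34 mm deep, sides along the key's x and y before any click; black clutch housing 48 mm wide, 34 to 60 mm up; 20 mm stem; red bar 60 mm long (x), 24 mm wide (y), 68 to 102 mm up
- key_mouth (a point): centre of the key's socket mouth (same point as the key's origin), axes as the key
- key_grip (a point): point to grip, in the middle of the red handle bar, on the key's axis, 88 mm above the socket mouth; x along the bar (60 mm), y across it (24 mm)
- clamp: swing clamp: blue round plate 250 mm wide, 12 mm thick, fixed to the table, with a post at its centre. Origin: on the table at the plate's centre, below the spindle's axis. The spindle's yellow finger (reaching 78 mm from the axis) swings clockwise with under 0.1 N m until it presses a grey steel box (50 x 50 x 60 mm) on a steel fence, after some 0.8 to 2.8 rad: different every time, shown by no listed pose
- head_foot (a point): on the spindle's axis, on top of its round steel shoulder (44 mm wide, 75 mm above the table) where the socket mouth comes to rest. A brass head 18 mm square and 18 mm high stands on it, topped by a round tapered pilot 11 mm high (17 mm wide at its foot, 8 mm at its tip). The frame turns with the spindle: x along the finger, x and y square to the head's sides, z up
- click (a joint): how far the key's clutch has slipped (rad): 0 at the start, grows when the handle is turned clockwise past the socket. The clutch holds up to about 0.3 N m, then slips over one tooth with a click and a sudden drop of the torque; teeth are 0.524 rad apart and the clutch rests at multiples of this (0.524 after one click, 1.047 after two).
- spray: bystander: spray can, 52 mm in diameter, 150 mm tall, standing; origin at the centre of its underside
- pipe: bystander: rusty piece of pipe, 64 mm in diameter, 75 mm tall, standing; origin at the centre of its underside
- coupon: bystander: bare steel plate 100 x 70 x 8 mm lying flat; origin at the centre of its underside
Not all that is in view belongs to the job. Several things look just like the key: the one meant starts farthest to the robot's right.

How it is judged:
By the outcome, as a careful person would: the job done as asked, in the order asked, and still so for the second after the job is handed in, with the robot touching nothing.
It also fails if it takes over 67 s, if anything falls off the work surface, if the arm or the gripper's body presses on something with over 40 N, if the wrist force passes 120 N, or if a joint passes its speed limit or range.

ROBOT

A 7-joint arm with a two-finger parallel gripper is mounted at the origin on the work surface. World frame = base frame: x ahead of the robot, y to its left, z up, the work surface at z = 0. Lengths are in mm, angles in rad, forces in N, time in s.
With the tool pointing down it reaches from about 400 to 850 mm from the base axis. Payload 4.5 kg.
Tool frame: the origin (TCP) lies on the centre line of the jaws, within the pads' length; the fingertips stand manip.tips_ahead ahead of it and the grasp point (between the pads) is the TCP (manip.tips_ahead is the distance from the TCP to the fingertips, in mm); z points along the fingers, y is the direction in which the jaws open and shut (so a half turn about z gives the same grasp; the last joint's range is limited). The gripper opens to 85 mm and grips with 20 to 120 N. Pads are 22 mm wide; open, the fingers measure 114 mm over their backs; the gripper's body (76 mm by 85 mm) begins 54 mm behind the grasp point. The pads swing forward as they close: fully open they stand 13 mm farther back than shut.
Start: joints at [1.35, 0.689, -0.195, 1.565, 0.157, 0.902, -0.215], TCP at [157.56, -604.836, 250.317] pointing down, gripper open.
Joint ranges: [-3.01, 3.01], [-0.46, 2.08], [-1.47, 1.51], [0.13, 2.56], [-1, 4.14], [0.04, 2.09], [-2.66, 2.66]. Speed limits (rad/s): [2.57, 2.57, 3.14, 3.14, 3.14, 3.14, 3.14].

INTERFACE

Orientations are given as a rotation vector (axis times angle).
In Python, from bench import manip gives the robot as it stands.
- The arm moves only by the tool send_rows, never from a script. Its argument "targets" is a list that holds one entry, the list of rows, each a list of 7 numbers: the opening, from 0 (shut) to 1 (fully open), then the shift along the world's x, y, z in cm, then the turn, a rotation vector about the world's x, y, z in rad. A call has 1 to 10 rows; each row is the pose to reach, as a shift and turn from the pose commanded when the call began; what a row does not reach only later rows make up. A row lasts 1/8 s, in which the tool goes at most 62.5 mm and 10.7 degrees, less where a joint would pass 70% of its speed; a pose out of reach is approached as far as the arm can. A call with a gripper value outside its range is refused whole. The fingers move at their own pace and stop on an object; "newtons" is the grip in N (left out, the last holds). Time passes only in rows, so rows that repeat a pose let the fingers close. It gives the time, the measured TCP pose, the force and the opening at its end, in the units of the state.
- manip.get_state(): the state, without advancing time (a new reading comes with each control period).
- manip.camera(name): name is "side" or "top"; returns the picture (400x640x3 uint8, blue, green, red); there is no depth.
- manip.camera_model(name): a dict with "intrinsics" (3x3 intrinsics, pixels), "rvec" (rotation vector, rad) and "tvec" (3), from world to camera coordinates, as OpenCV has them. Camera axes: x right, y down, z forward; pixel columns grow to the right and rows downward; lengths in mm; the calibration is good to about 2 mm. A picture is of the moment at which its call begins. camera_model takes no time and is no camera call.
- manip.hand_in(): hands the job in, once; it reports no verdict.
The state is a dict: "time_s": time; "joints": joint angles; "qvel": joint speeds; "effort": joint torques, N m; "position": TCP position; "ee_rot": TCP orientation; "wrist_force": force on the tool from outside, world axes, zero at the start; "wrist_torque": the same for the moment, N m; "opening": opening from 0.0 (shut) to 1.0 (fully open).
Only numpy, scipy, OpenCV 4.12 (cv2) and the standard library are available. Lean on these libraries where they do the work, as an engineer would, in place of code of your own. Each camera call takes 0.05 s, during which the arm holds its last target. There are 200 camera calls.

## Working session

There is one attempt and no reset: what is moved stays moved. The work goes in short steps, Python scripts to look and compute and a tool call to move; the robot and the scene stay as the last step left them, time stands still between calls to the robot, and variables do not carry over. Pictures are saved under pics/ and viewed, about 8 in all and at most 12, crops included, and the job is handed in when it is done.

Besides the shell and the picture viewer there is one more tool, called after ">>>" as name(argument=value, ...) on one line, values as JSON. send_rows: Moves the arm, as the interface text tells. Its arguments: {"type":"object","properties":{"targets":{"type":"array"},"newtons":{"type":"number"}},"required":["targets"]}

```bash
ls; mkdir -p pics; cat > h.py <<'E'
import numpy as np,cv2
from bench import manip
def cam(n):
    m=manip.camera_model(n); K=np.array(m["intrinsics"],float).reshape(3,3); R=cv2.Rodrigues(np.array(m["rvec"],float))[0]; t=np.array(m["tvec"],float).ravel()
    return K,R,t
def ray(n,uv,z):
    K,R,t=cam(n); d=R.T@np.linalg.inv(K)@np.array([uv[0],uv[1],1.]); c=-R.T@t
    return c+d*(z-c[2])/d[2]
def proj(n,p):
    K,R,t=cam(n); q=K@(R@np.array(p,float)+t); return q[:2]/q[2]
E
python3 - <<'E'
from h import *
for n in("side","top"):
    im=manip.camera(n); cv2.imwrite(f"pics/{n}0.png",im); K,R,t=cam(n); print(n,K[0,0],-R.T@t,R[2])
s=manip.get_state(); print(s)
print(manip.tips_ahead)
E
```

```text
pics
side 365.1171874442109 [ 370.53795312 -660.36194865  535.37158896] [ 0.24680297  0.7867157  -0.56583274]
top 439.1922632485787 [460.30490261   9.03582026 957.54926221] [ 0.1315189  -0.02454064 -0.99100986]
{'time_s': 0.1, 'joints': array([ 1.34982514,  0.6899107 , -0.19448923,  1.5662346 ,  0.1572988 ,
        0.90248908, -0.21511897]), 'qvel': array([ 1.33237170e-03, -3.12924743e-03, -6.16350880e-05, -3.64617505e-03,
        4.31599890e-04,  6.06972089e-04,  2.00536048e-03]), 'effort': array([-2.63658265e-03, -5.40601122e+01, -1.27082672e+00, -1.58986741e+01,
        9.55868221e-03,  4.34694099e-03, -5.03519146e-06]), 'position': array([ 157.32136333, -604.31257798,  249.55827015]), 'ee_rot': array([-3.11452733e+00, -3.98956771e-01,  5.41222189e-04]), 'wrist_force': array([-0.36359321,  0.02056258,  0.40504348]), 'wrist_torque': array([-0.01736165, -0.02941371, -0.0177063 ]), 'opening': 0.9992415433875693}
19.0
```

View pics/top0.png

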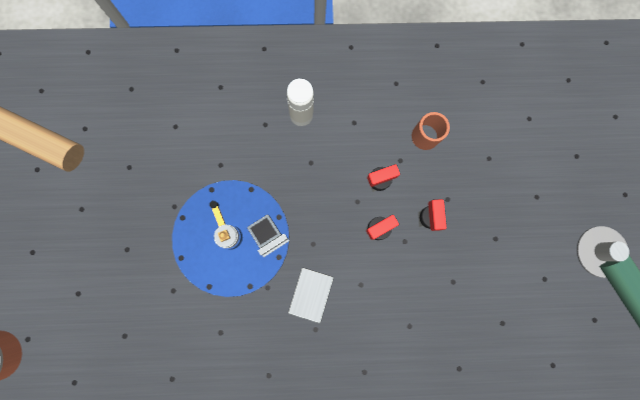

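View pics/side0.png

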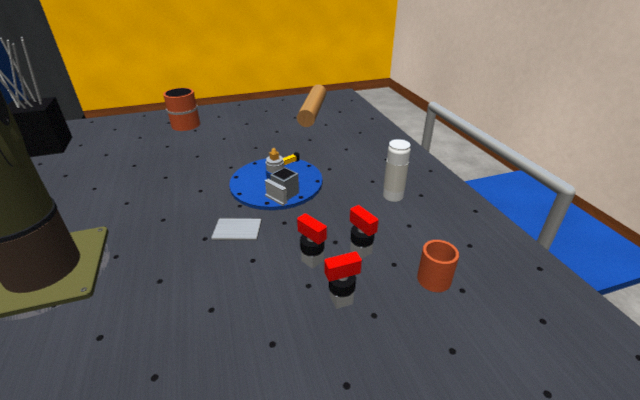

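Top view: red-barred candidates at (384,176), (383,227) and (437,215). Robot's right is −y, which is image right in the top view, so (437,215) looks like the one. In the side view the candidates are (363,222), (312,229) and (342,267). I'll check numerically.

```bash
python3 - <<'E'
from h import *
ims={n:cv2.imread(f"pics/{n}0.png") for n in("top","side")}
for n,im in ims.items():
    hsv=cv2.cvtColor(im,cv2.COLOR_BGR2HSV); H,S,V=cv2.split(hsv)
    m=(((H<4)|(H>176))&(S>220)&(V>120)).astype(np.uint8)
    print(n); cs,_=cv2.findContours(m,0,2)
    for c in cs:
        if cv2.contourArea(c)<60: continue
        r=cv2.minAreaRect(c); b=cv2.boxPoints(r); M=cv2.moments(c)
        print(np.round(r[0]),np.round(r[1]),'V',np.unique(V[m*V>0][:0]), 'ctr@102',np.round(ray(n,r[0],102)),'@85',np.round(ray(n,r[0],85)))
        if n=="top": print('  corners@102',np.round([ray(n,q,102)[:2] for q in b]).tolist())
# blue plate
im=ims["top"]; H,S,V=cv2.split(cv2.cvtColor(im,cv2.COLOR_BGR2HSV))
m=((abs(H.astype(int)-110)<12)&(S>150)).astype(np.uint8); m[:150]=0
cs,_=cv2.findContours(m,0,2); c=cv2.convexHull(max(cs,key=cv2.contourArea))
P=np.array([ray("top",p[0],12)[:2] for p in c],np.float32); print('plate',cv2.minEnclosingCircle(P),cv2.fitEllipse(P))
tiles=[cv2.resize(ims["top"][195:275,185:295],None,fx=5,fy=5,interpolation=2),]
a=cv2.resize(ims["top"][180:260,180:290],(550,400),interpolation=2);b=cv2.resize(ims["top"][190:250,365:455],(600,400)) ; b=b[:, :]
cc=cv2.resize(ims["side"][140:215,225:335],(550,375),interpolation=2)
o=np.zeros((600,800,3),np.uint8); o[:300,:412]=cv2.resize(a,(412,300)); o[:300,415:800]=cv2.resize(b,(385,300))[:,:385]; o[300:,:440]=cv2.resize(cc,(440,300)); o[300:,445:745]=cv2.resize(ims["side"][240:320,302:382],(300,300))
cv2.imwrite("pics/crop1.png",o)
E
```

```text
top
side
[343. 266.] [22. 37.] V [] ctr@102 [ 534. -266.  102.] @85 [ 540. -251.   85.]
[311. 228.] [34. 19.] V [] ctr@102 [ 512. -158.  102.] @85 [ 518. -138.   85.]
[363. 220.] [33. 19.] V [] ctr@102 [ 613. -165.  102.] @85 [ 622. -146.   85.]
plate ((509.86663818359375, 175.82684326171875), 123.25564575195312) ((509.8913269042969, 176.07565307617188), (245.26341247558594, 245.609375), 115.08575439453125)
```

View pics/crop1.png

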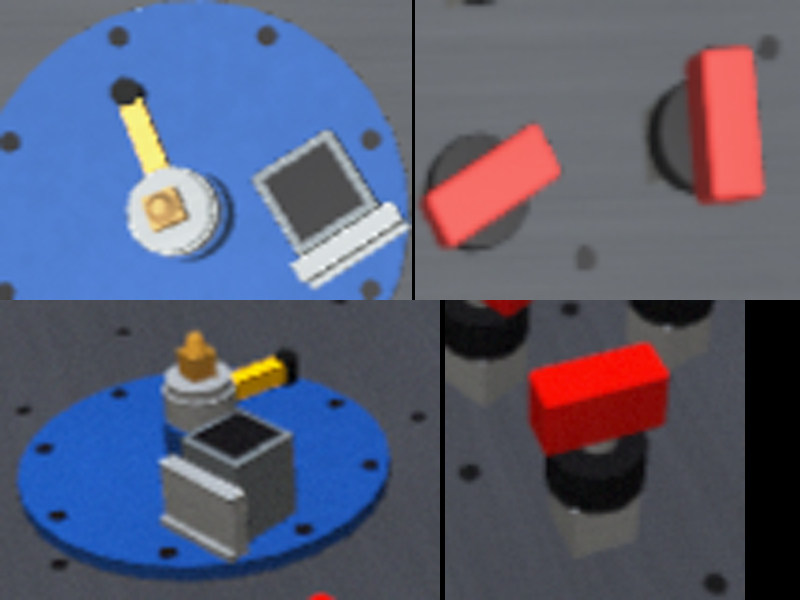

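The close crop confirms the key by its square socket, black housing and red bar. Its −y is the largest of the three, so it is the rightmost, at top (437,215) and side (343,266). The finger points up-left, with the box clockwise of it. Next I'll refine the measurements of the key and the head.

```bash
python3 - <<'E'
from h import *
im=cv2.imread("pics/top0.png"); H,S,V=cv2.split(cv2.cvtColor(im,cv2.COLOR_BGR2HSV))
for p in[(437,215),(440,215),(434,215),(433,210),(431,215)]: print(p,H[p[1],p[0]],S[p[1],p[0]],V[p[1],p[0]])
def comp(m,seed):
    n,l,_,_=cv2.connectedComponentsWithStats(m.astype(np.uint8)); return (l==l[seed[1],seed[0]])
m=((H<8)|(H>172))&(S>130)
for thr in(228,238,245):
    k=comp(m&(V>thr),(439,215)); 
    c=max(cv2.findContours(k.astype(np.uint8),0,1)[0],key=cv2.contourArea)
    W=np.array([ray("top",p,102)[:2] for p in np.argwhere(k)[:,::-1]],np.float32)
    print(thr,k.sum(),cv2.minAreaRect(W),W.mean(0))
# brass
b=(abs(H.astype(int)-16)<8)&(S>90); b[:200]=0;b[280:]=0;b[:,:200]=0;b[:,260:]=0
h=comp(b,(222,236)); W=np.array([ray("top",p,93)[:2] for p in np.argwhere(h)[:,::-1]],np.float32); print('brass',h.sum(),cv2.minAreaRect(W),W.mean(0))
# shoulder: bright grey
s=(S<60)&(V>130); s[:,:205]=0;s[:,245:]=0;s[:215]=0;s[260:]=0
W=np.array([ray("top",p,75)[:2] for p in np.argwhere(s)[:,::-1]],np.float32); print('shoulder',cv2.minEnclosingCircle(W))
y=(H>22)&(H<32)&(S>150); y[:190]=0;y[250:]=0;y[:,:190]=0;y[:,260:]=0
W=np.array([ray("top",p,60)[:2] for p in np.argwhere(y)[:,::-1]],np.float32); print('finger',cv2.minAreaRect(W),W.mean(0),cv2.fitLine(W,2,0,.01,.01).ravel())
for n in("top","side"):
  for p in[(510,176,12),(510,176,75),(510,176,104)]: print(n,p,proj(n,p))
o=im[195:265,185:295]; o=cv2.resize(o,None,fx=7,fy=7,interpolation=0)
E
```

```text
(437, 215) 1 150 247
(440, 215) 1 151 247
(434, 215) 1 160 246
(433, 210) 1 174 235
(431, 215) 1 171 112
228 327 ((538.6641235351562, -249.23486328125), (57.4346923828125, 22.264848709106445), 1.537613868713379) [ 538.9534  -249.17804]
238 314 ((539.0950927734375, -248.94110107421875), (56.34529113769531, 21.34126853942871), 1.5360448360443115) [ 538.915   -248.99641]
245 285 ((538.9356689453125, -248.87466430664062), (55.813133239746094, 19.762725830078125), 1.529815435409546) [ 538.6231  -248.82217]
brass 85 ((509.84698486328125, 175.01097106933594), (17.890073776245117, 17.550947189331055), 21.41171646118164) [509.77344 174.84912]
shoulder ((520.36572265625, 179.28256225585938), 36.221954345703125)Traceback (most recent call last):
  File "<stdin>", line 19, in <module>
cv2.error: OpenCV(4.12.0) /io/opencv/modules/imgproc/src/convhull.cpp:143: error: (-215:Assertion failed) total >= 0 && (depth == CV_32F || depth == CV_32S) in function 'convexHull'
```

```bash
python3 - <<'E'
from h import *
im=cv2.imread("pics/top0.png"); H,S,V=cv2.split(cv2.cvtColor(im,cv2.COLOR_BGR2HSV))
print([tuple(int(x) for x in (H[r,c],S[r,c],V[r,c])) for r,c in[(215,218),(213,219),(220,221)]])
def pca(W): 
    q=W-W.mean(0); e=np.linalg.svd(q,full_matrices=False)[2][0]; return W.mean(0),np.degrees(np.arctan2(e[1],e[0]))
def pts(m,z): return np.array([ray("top",p,z)[:2] for p in np.argwhere(m)[:,::-1]])
m=((H<8)|(H>172))&(S>130)&(V>240); m[:,:425]=0; m[:,450:]=0; m[:195]=0;m[240:]=0; print('key',pca(pts(m,102)))
y=(H>18)&(H<40)&(S>110)&(V>200); y[:190]=0;y[226:]=0;y[:,:205]=0;y[:,230:]=0
for z in(45,55,65): print('finger',z,y.sum(),pca(pts(y,z)))
k=(V<60); k[:198]=0;k[211:]=0;k[:,:207]=0;k[:,220:]=0; print('knob',k.sum(),[ (z,pts(k,z).mean(0)) for z in(45,55,65)])
s=(S<60)&(V>130); s[:,:205]=0;s[:,245:]=0;s[:222]=0;s[252:]=0
n,l,st,c=cv2.connectedComponentsWithStats(s.astype(np.uint8)); print(st,c)
print(ray("top",(235,207),72),[proj("top",p) for p in[(510,176,75),(510,176,12)]], [proj("side",p) for p in[(510,175,75),(510,175,104)]])
b=(abs(H.astype(int)-16)<8)&(S>90); b[:225]=0;b[250:]=0;b[:,:210]=0;b[:,240:]=0
print('brass px',np.argwhere(b)[:,::-1].min(0),np.argwhere(b)[:,::-1].max(0))
q=cv2.resize(im[195:255,195:255],(600,600),interpolation=2); cv2.imwrite("pics/head.png",q)
E
```

```text
[(28, 122, 247), (26, 135, 244), (29, 119, 247)]
key (array([ 538.93291847, -248.9287621 ]), np.float64(-178.26049279665173))
finger 45 102 (array([552.99687386, 195.02412841]), np.float64(-158.86941796511414))
finger 55 102 (array([551.98112627, 192.98601041]), np.float64(-158.86941796511417))
finger 65 102 (array([550.96537868, 190.9478924 ]), np.float64(-158.86941796511417))
knob 35 [(45, array([577.25385297, 204.97380371])), (55, array([575.97228982, 202.82665406])), (65, array([574.69072668, 200.6795044 ]))]
[[     0      0    640    400 255646]
 [   217    222      1      2      2]
 [   214    224     24     24    352]] [[319.62929207 199.44955916]
 [217.         222.5       ]
 [226.18181818 236.00284091]]
[567.27232803 155.59868429  72.        ] [array([224.61738114, 235.57997252]), array([230.21666877, 237.08369528])] [array([273.94334457, 158.17528124]), array([273.0778698 , 148.21234818])]
brass px [218 230] [229 241]
```

View pics/head.png

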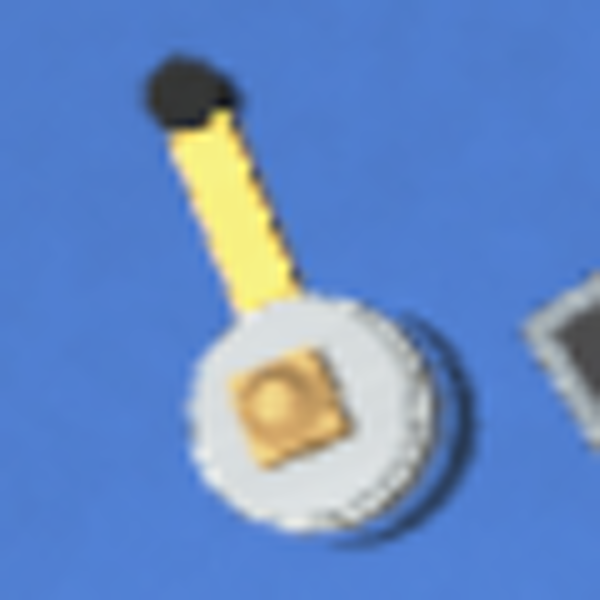

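The key's centre is (539,−249) with yaw 1.7°. The head is at (510,175.5) with yaw about 21.2° and the finger along it. All sizes agree with those given. Moving above the key.

>>> send_rows(targets=[[[1,5,5,0,0,0,-0.05],[1,10,9.5,0,0,0,-0.15],[1,14,13,-1,0,0,-0.225],[1,18,17,-2,0,0,-0.225],[1,22,21,-3,0,0,-0.225],[1,26,25,-4,0,0,-0.225],[1,30,29,-5,0,0,-0.225],[1,34.2,32.5,-6,0,0,-0.225],[1,38.1,35.6,-7,0,0,-0.225],[1,38.1,35.6,-7,0,0,-0.225]]], newtons=60)

```text
time_s: 1.35
position: [542.1, -243.2, 179.1]
ee_rot: [-3.137, -0.06, -0.002]
wrist_force: [-0.4, 0.1, -0.5]
opening: 0.997
```

```bash
cat > st.py <<'E'
from h import *
def st():
    s=manip.get_state(); R=cv2.Rodrigues(s["ee_rot"])[0]
    print('t',round(s["time_s"],2),'p',s["position"].round(1),'yawx',round(np.degrees(np.arctan2(R[1,0],R[0,0])),2),'zax',R[:,2].round(3),'F',s["wrist_force"].round(2),'T',s["wrist_torque"].round(3),'q',s["joints"].round(2),'open',round(s["opening"],3))
    return s,R
if __name__=="__main__": st()
E
python3 st.py
```

```text
t 1.35 p [ 542.1 -243.2  179.1] yawx 2.2 zax [ 0.001  0.004 -1.   ] F [-0.39  0.09 -0.52] T [-0.019  0.005 -0.071] q [ 0.38  0.74 -0.05  1.73  0.05  0.67 -1.23] open 0.997
```

>>> send_rows(targets=[[[1,0,0,0,0,0,0],[1,0,0,0,0,0,0],[1,0,0,-1,0,0,0],[1,0,0,-2,0,0,0],[1,0,0,-3,0,0,0],[1,0,0,-4,0,0,0],[1,0,0,-4,0,0,0],[1,0,0,-4,0,0,0]]])

```text
time_s: 2.35
position: [538.7, -248.9, 140.4]
ee_rot: [3.141, 0.047, 0.0]
wrist_force: [-0.4, -1.1, 0.5]
opening: 1.001
```

```bash
python3 st.py
```

```text
t 2.35 p [ 538.7 -248.9  140.4] yawx 1.71 zax [ 0. -0. -1.] F [-0.38 -1.14  0.53] T [-0.014 -0.011  0.002] q [ 0.38  0.79 -0.04  1.76  0.06  0.59 -1.24] open 1.001
```

Settled exactly above the key. Descend to 90 and close.

>>> send_rows(targets=[[[1,0,0,-1.5,0,0,0],[1,0,0,-3,0,0,0],[1,0,0,-4.5,0,0,0],[1,0,0,-5,0,0,0],[1,0,0,-5,0,0,0],[0.2,0,0,-5,0,0,0],[0,0,0,-5,0,0,0],[0,0,0,-5,0,0,0],[0,0,0,-5,0,0,0],[0,0,0,-5,0,0,0]]], newtons=60)

```text
time_s: 3.6
position: [538.8, -249.0, 90.8]
ee_rot: [3.141, 0.047, 0.001]
wrist_force: [-0.7, 0.4, 5.4]
opening: 0.275
```

```bash
python3 st.py
```

```text
t 3.6 p [ 538.8 -249.    90.8] yawx 1.7 zax [ 0.001 -0.    -1.   ] F [-0.71  0.42  5.36] T [0.082 0.184 0.019] q [ 0.38  0.87 -0.04  1.78  0.06  0.49 -1.25] open 0.275
```

>>> send_rows(targets=[[[0,0,0,1.5,0,0,0],[0,0,0,3.5,0,0,0],[0,0,0,6,0,0,0],[0,0,0,9,0,0,0],[0,0,0,12,0,0,0],[0,0,0,13.5,0,0,0],[0,0,0,13.5,0,0,0],[0,0,0,13.5,0,0,0]]])

```text
time_s: 4.6
position: [537.7, -248.4, 224.1]
ee_rot: [-3.14, -0.047, 0.004]
wrist_force: [-0.5, 1.0, -3.6]
opening: 0.269
```

>>> send_rows(targets=[[[0,0,2,0,0,0,0.1],[0,0,5,0,0,0,0.25],[0,0,8,0,0,0,0.4],[0,-0.5,11,0,0,0,0.55],[0,-1,14,0,0,0,0.7],[0,-1.5,17,0,0,0,0.85],[0,-2,20,0,0,0,1.0],[0,-2.2,23,0,0,0,1.15],[0,-2.4,26,0,0,0,1.3],[0,-2.6,29,0,0,0,1.4]]])

```text
time_s: 5.85
position: [511.7, 41.8, 224.1]
ee_rot: [-2.368, -2.063, 0.003]
wrist_force: [0.4, -0.3, -3.0]
opening: 0.27
```

>>> send_rows(targets=[[[0,0,3,0,0,0,0.1],[0,-0.2,6,0,0,0,0.2],[0,-0.3,9,0,0,0,0.3],[0,-0.3,11.5,0,0,0,0.4],[0,-0.3,13,0,0,0,0.5],[0,-0.3,13.4,0,0,0,0.511],[0,-0.3,13.4,0,0,0,0.511],[0,-0.3,13.4,0,0,0,0.511],[0,-0.3,13.4,0,0,0,0.511],[0,-0.3,13.4,0,0,0,0.511]]])

```text
time_s: 7.1
position: [509.6, 174.7, 225.3]
ee_rot: [1.776, 2.591, -0.0]
wrist_force: [0.9, 0.7, -2.3]
opening: 0.27
```

```bash
python3 - <<'E'
from st import *
s,R=st()
T=manip.camera("top"); I=manip.camera("side"); cv2.imwrite("pics/t1.png",T); cv2.imwrite("pics/s1.png",I)
o=np.zeros((600,800,3),np.uint8); o[:,:400]=cv2.resize(I[60:210,225:325],(400,600),interpolation=2); o[:400,400:]=cv2.resize(T[180:280,175:275],(400,400),interpolation=2)
cv2.imwrite("pics/v1.png",o)
E
```

```text
t 7.1 p [509.6 174.7 225.3] yawx 111.15 zax [ 0. -0. -1.] F [ 0.92  0.74 -2.29] T [ 0.007  0.02  -0.027] q [-0.08  0.65 -0.55  1.84  0.47  0.78 -0.52] open 0.27
```

View pics/v1.png

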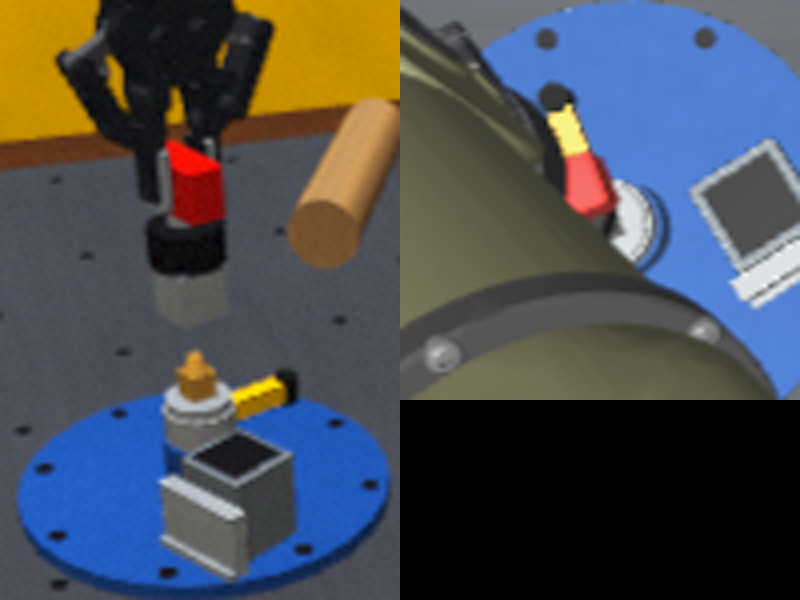

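```bash
python3 - <<'E'
from h import *
I=cv2.imread("pics/s1.png"); H,S,V=cv2.split(cv2.cvtColor(I,cv2.COLOR_BGR2HSV))
for v in range(114,128,2):
    r=np.where(V[v,255:290]<60)[0]+255; print(v,r.min(),r.max(),(r.min()+r.max())/2,end=' | ')
print()
for v in range(128,142,2): print(v,V[v,256:290].tolist())
I0=cv2.imread("pics/side0.png"); H,S,V=cv2.split(cv2.cvtColor(I0,cv2.COLOR_BGR2HSV))
b=(abs(H.astype(int)-14)<6)&(S>140)&(V>70); 
for v in range(146,162): 
    r=np.where(b[v,262:286])[0]+262; print(v,r.min() if len(r) else 0,r.max() if len(r) else 0,end=' | ')
print()
for p in[(509.6,174.7,137),(509.6,174.7,171),(509.6,174.7,190),(510,175.5,75),(510,175.5,104),(510,175.5,93)]: print(p,proj("side",p),(proj("side",np.add(p,[1,0,0]))-proj("side",p)).round(2),(proj("side",np.add(p,[0,1,0]))-proj("side",p)).round(2))
E
```

```text
114 263 266 264.5 | 116 261 280 270.5 | 118 261 281 271.0 | 120 261 281 271.0 | 122 262 281 271.5 | 124 262 281 271.5 | 126 263 280 271.5 | 
128 [85, 83, 88, 87, 85, 87, 87, 84, 69, 48, 39, 33, 33, 38, 46, 41, 28, 27, 35, 40, 49, 60, 75, 89, 89, 92, 90, 90, 89, 86, 88, 89, 89, 87]
130 [87, 87, 88, 85, 87, 87, 90, 94, 95, 97, 95, 96, 95, 102, 105, 89, 90, 92, 91, 92, 92, 92, 88, 89, 91, 87, 91, 87, 82, 87, 85, 86, 90, 87]
132 [86, 86, 91, 86, 85, 86, 85, 92, 95, 96, 97, 93, 99, 94, 93, 89, 91, 91, 91, 92, 90, 90, 89, 87, 89, 82, 88, 83, 86, 88, 85, 86, 88, 89]
134 [90, 85, 91, 85, 84, 84, 85, 87, 92, 98, 96, 95, 97, 96, 92, 89, 90, 93, 91, 92, 89, 89, 90, 87, 89, 87, 85, 83, 85, 84, 83, 82, 87, 88]
136 [88, 84, 85, 88, 85, 85, 83, 88, 88, 96, 97, 94, 97, 100, 93, 88, 89, 91, 93, 92, 91, 90, 89, 88, 90, 88, 89, 85, 85, 84, 86, 85, 85, 86]
138 [88, 85, 87, 87, 87, 88, 85, 86, 90, 87, 94, 90, 93, 93, 92, 91, 90, 90, 93, 90, 88, 89, 88, 86, 90, 86, 86, 85, 88, 88, 85, 82, 87, 84]
140 [86, 88, 87, 87, 88, 82, 84, 85, 84, 85, 85, 87, 90, 94, 91, 90, 88, 90, 87, 88, 85, 84, 85, 84, 84, 86, 84, 85, 87, 89, 86, 84, 84, 84]
146 0 0 | 147 0 0 | 148 273 274 | 149 272 275 | 150 272 275 | 151 271 276 | 152 270 277 | 153 269 278 | 154 270 278 | 155 270 277 | 156 270 277 | 157 270 277 | 158 271 277 | 159 272 275 | 160 0 0 | 161 0 0 | 
(509.6, 174.7, 137) [271.92264614 136.51280114] [ 0.39 -0.05] [-0.08 -0.16]
(509.6, 174.7, 171) [270.82139266 123.86996963] [ 0.4  -0.05] [-0.08 -0.16]
(509.6, 174.7, 190) [270.1851726  116.56590827] [ 0.41 -0.05] [-0.08 -0.15]
(510, 175.5, 75) [273.90380274 158.08716541] [ 0.38 -0.06] [-0.08 -0.18]
(510, 175.5, 104) [273.03799851 148.12687429] [ 0.38 -0.06] [-0.08 -0.17]
(510, 175.5, 93) [273.36995661 151.94575068] [ 0.38 -0.06] [-0.08 -0.17]
```

>>> send_rows(targets=[[[0,0,0.05,-1,0,0,0],[0,0,0.05,-2,0,0,0],[0,0,0.05,-3,0,0,0],[0,0,0.05,-3.5,0,0,0],[0,0,0.05,-3.8,0,0,0],[0,0,0.05,-3.8,0,0,0]]])

```text
time_s: 7.95
position: [509.6, 175.7, 187.2]
ee_rot: [-1.775, -2.592, -0.0]
wrist_force: [-0.1, -0.6, -2.4]
opening: 0.271
```

```bash
python3 st.py
```

```text
t 7.95 p [509.6 175.7 187.2] yawx 111.2 zax [-0.  0. -1.] F [-0.09 -0.63 -2.38] T [0.055 0.028 0.006] q [-0.11  0.71 -0.51  1.88  0.52  0.69 -0.56] open 0.271
```

No contact yet. Continue gently past the head's top.

>>> send_rows(targets=[[[0,0,0,-0.3,0,0,0],[0,0,0,-0.6,0,0,0],[0,0,0,-0.8,0,0,0],[0,0,0,-0.8,0,0,0]]])

```text
time_s: 8.45
position: [509.4, 175.9, 179.1]
ee_rot: [-1.774, -2.592, -0.0]
wrist_force: [-0.3, 0.9, -3.5]
opening: 0.275
```

```bash
python3 st.py
```

```text
t 8.45 p [509.4 175.9 179.1] yawx 111.22 zax [-0.  0. -1.] F [-0.31  0.9  -3.46] T [ 0.267  0.069 -0.032] q [-0.12  0.72 -0.5   1.89  0.53  0.67 -0.57] open 0.275
```

>>> send_rows(targets=[[[0,0,0,-0.3,0,0,0],[0,0,0,-0.6,0,0,0],[0,0,0,-0.9,0,0,0],[0,0,0,-1.1,0,0,0],[0,0,0,-1.1,0,0,0]]])

```text
time_s: 9.07
position: [509.4, 175.8, 168.1]
ee_rot: [-1.774, -2.592, -0.0]
wrist_force: [0.1, 2.7, -3.4]
opening: 0.274
```

```bash
python3 st.py
```

```text
t 9.07 p [509.4 175.8 168.1] yawx 111.21 zax [-0.  0. -1.] F [ 0.07  2.65 -3.41] T [ 0.498  0.189 -0.043] q [-0.12  0.73 -0.49  1.9   0.55  0.65 -0.58] open 0.274
```

>>> send_rows(targets=[[[0,0,0.06,-0.1,0,0,0],[0,0,0.06,-0.2,0,0,0],[0,0,0.06,-0.25,0,0,0],[0,0,0.06,-0.25,0,0,0]]])

```text
time_s: 9.57
position: [509.6, 176.1, 165.8]
ee_rot: [1.775, 2.592, -0.0]
wrist_force: [-0.6, 0.2, -1.7]
opening: 0.27
```

```bash
python3 st.py
```

```text
t 9.57 p [509.6 176.1 165.8] yawx 111.19 zax [ 0. -0. -1.] F [-0.62  0.21 -1.75] T [0.163 0.083 0.021] q [-0.13  0.74 -0.49  1.9   0.55  0.64 -0.59] open 0.27
```

>>> send_rows(targets=[[[0,0,0.02,-0.08,0,0,0],[0,0,0.02,-0.12,0,0,0],[0,0,0.02,-0.12,0,0,0]]])

```text
time_s: 9.95
position: [509.7, 176.2, 165.7]
ee_rot: [1.775, 2.591, -0.0]
wrist_force: [-1.9, -1.4, 7.5]
opening: 0.267
```

```bash
python3 st.py
```

```text
t 9.95 p [509.7 176.2 165.7] yawx 111.18 zax [ 0.001 -0.001 -1.   ] F [-1.94 -1.35  7.52] T [-0.215  0.625  0.02 ] q [-0.13  0.74 -0.49  1.9   0.55  0.64 -0.59] open 0.267
```

Bottomed on the shoulder: TCP z is 165.7 against 165.8 expected. I'll ease the press and swing clockwise.

>>> send_rows(targets=[[[0,0,0,0.08,0,0,0],[0,0,0,0.08,0,0,-0.05],[0,0,0,0.08,0,0,-0.12],[0,0,0,0.08,0,0,-0.2],[0,0,0,0.08,0,0,-0.3],[0,0,0,0.08,0,0,-0.4],[0,0,0,0.08,0,0,-0.5],[0,0,0,0.08,0,0,-0.55],[0,0,0,0.08,0,0,-0.55]]])

```text
time_s: 11.08
position: [509.5, 177.0, 165.7]
ee_rot: [-2.411, -2.013, -0.001]
wrist_force: [-0.3, 0.7, 5.8]
opening: 0.271
```

```bash
python3 - <<'E'
from st import *
st(); I=manip.camera("side"); cv2.imwrite("pics/v2.png",cv2.resize(I[110:210,215:335],(720,600),interpolation=2))
E
```

```text
t 11.07 p [509.5 177.  165.7] yawx 79.72 zax [ 0.     0.001 -1.   ] F [-0.33  0.7   5.79] T [0.29  0.607 0.097] q [-0.22  0.71 -0.33  1.9   0.39  0.59 -0.99] open 0.271
```

View pics/v2.png

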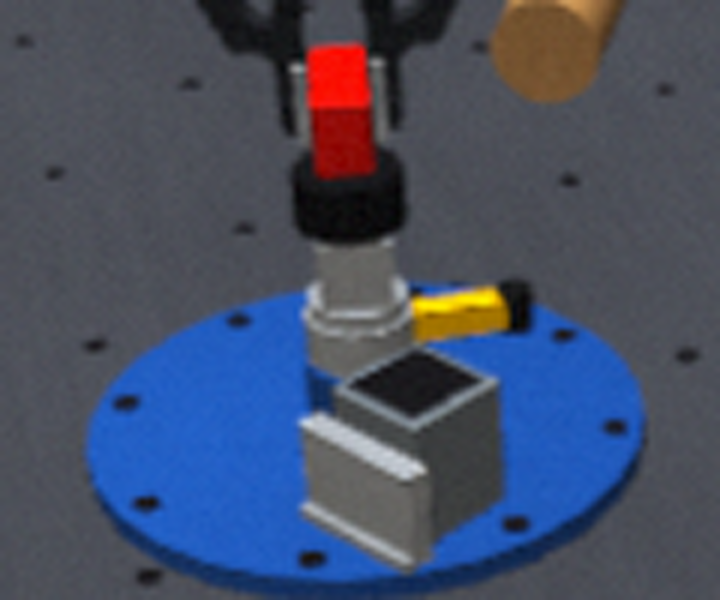

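The socket is down on the shoulder and the finger follows the key. Continue.

>>> send_rows(targets=[[[0,0,0,0.03,0,0,-0.05],[0,0,0,0.03,0,0,-0.12],[0,0,0,0.03,0,0,-0.2],[0,0,0,0.03,0,0,-0.28],[0,0,0,0.03,0,0,-0.35],[0,0,0,0.03,0,0,-0.4],[0,0,0,0.03,0,0,-0.4]]])

```text
time_s: 12.0
position: [509.7, 176.9, 165.7]
ee_rot: [-2.764, -1.494, -0.001]
wrist_force: [-0.4, 1.8, 1.0]
opening: 0.266
```

```bash
python3 st.py
```

```text
t 12.0 p [509.7 176.9 165.7] yawx 56.78 zax [ 0.     0.001 -1.   ] F [-0.4   1.78  1.03] T [0.641 0.371 0.038] q [-0.29  0.71 -0.22  1.9   0.27  0.56 -1.26] open 0.266
```

>>> send_rows(targets=[[[0,0,0,0,0,0,-0.04],[0,0,0,0,0,0,-0.08],[0,0,0,0,0,0,-0.12],[0,0,0,0,0,0,-0.15],[0,0,0,0,0,0,-0.15]]])

```text
time_s: 12.62
position: [509.7, 176.8, 165.8]
ee_rot: [-2.868, -1.282, -0.001]
wrist_force: [-0.5, 3.5, 0.6]
opening: 0.264
```

```bash
python3 st.py
```

```text
t 12.62 p [509.7 176.8 165.8] yawx 48.16 zax [ 0.001  0.    -1.   ] F [-0.5   3.47  0.6 ] T [0.975 0.154 0.093] q [-0.31  0.7  -0.18  1.91  0.22  0.55 -1.37] open 0.264
```

>>> send_rows(targets=[[[0,0,0,0,0,0,-0.03],[0,0,0,0,0,0,-0.06],[0,0,0,0,0,0,-0.09],[0,0,0,0,0,0,-0.1],[0,0,0,0,0,0,-0.1]]])

```text
time_s: 13.25
position: [509.7, 176.7, 165.8]
ee_rot: [-2.928, -1.137, -0.001]
wrist_force: [0.3, 4.1, 1.0]
opening: 0.271
```

```bash
python3 st.py
```

```text
t 13.25 p [509.7 176.7 165.8] yawx 42.44 zax [ 0.  0. -1.] F [0.27 4.13 0.96] T [ 1.186 -0.039  0.049] q [-0.33  0.7  -0.15  1.91  0.19  0.55 -1.43] open 0.271
```

>>> send_rows(targets=[[[0,0,0.04,0,0,0,-0.03],[0,0,0.06,0,0,0,-0.06],[0,0,0.06,0,0,0,-0.09],[0,0,0.06,0,0,0,-0.1],[0,0,0.06,0,0,0,-0.1]]])

```text
time_s: 13.88
position: [509.7, 176.8, 165.7]
ee_rot: [2.981, 0.989, 0.0]
wrist_force: [1.3, 2.9, 1.1]
opening: 0.27
```

```bash
python3 - <<'E'
from st import *
st(); I=manip.camera("side"); cv2.imwrite("pics/v3.png",cv2.resize(I[110:210,215:335],(720,600),interpolation=2))
E
```

```text
t 13.88 p [509.7 176.8 165.7] yawx 36.69 zax [ 0. -0. -1.] F [1.33 2.89 1.1 ] T [ 0.749 -0.304  0.06 ] q [-0.35  0.7  -0.12  1.91  0.15  0.54 -1.5 ] open 0.27
```

View pics/v3.png

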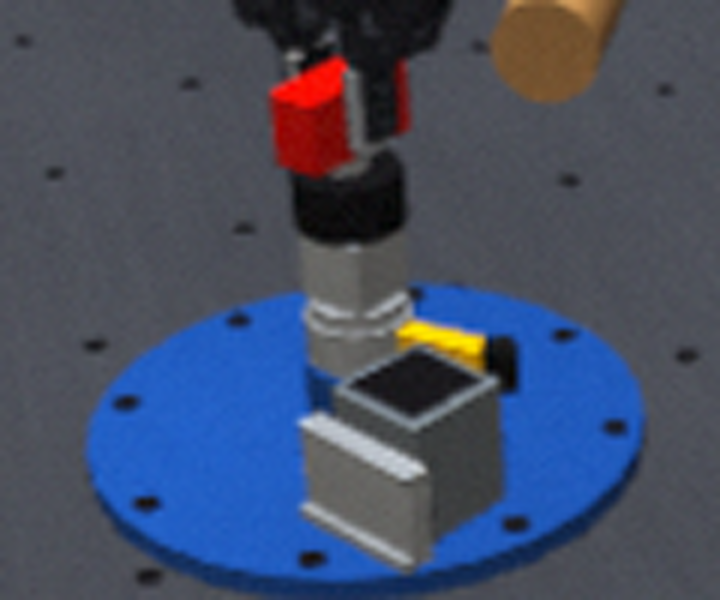

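The finger is about to touch the box. Small steps now, watching the torque.

>>> send_rows(targets=[[[0,0,0,0,0,0,-0.03],[0,0,0,0,0,0,-0.06],[0,0,0,0,0,0,-0.06]]])

```text
time_s: 14.3
position: [509.7, 176.8, 165.8]
ee_rot: [3.01, 0.898, 0.0]
wrist_force: [1.8, 2.0, 1.0]
opening: 0.266
```

```bash
python3 st.py
```

```text
t 14.3 p [509.7 176.8 165.8] yawx 33.23 zax [ 0. -0. -1.] F [1.78 2.02 0.96] T [ 0.494 -0.436 -0.005] q [-0.36  0.7  -0.1   1.91  0.13  0.54 -1.54] open 0.266
```

>>> send_rows(targets=[[[0,0,0,0,0,0,-0.03],[0,0,0,0,0,0,-0.06],[0,0,0,0,0,0,-0.06]]])

```text
time_s: 14.68
position: [509.7, 176.9, 165.8]
ee_rot: [3.036, 0.808, 0.0]
wrist_force: [2.6, 0.5, 1.7]
opening: 0.269
```

```bash
python3 st.py
```

```text
t 14.68 p [509.7 176.9 165.8] yawx 29.8 zax [ 0. -0. -1.] F [2.64 0.51 1.71] T [ 0.354 -0.528  0.028] q [-0.37  0.7  -0.09  1.91  0.11  0.54 -1.58] open 0.269
```

>>> send_rows(targets=[[[0,0,0,0,0,0,-0.03],[0,0,0,0,0,0,-0.06],[0,0,0,0,0,0,-0.06]]])

```text
time_s: 15.05
position: [509.7, 176.9, 165.7]
ee_rot: [3.058, 0.716, 0.0]
wrist_force: [2.7, 1.0, 0.9]
opening: 0.271
```

```bash
python3 st.py
```

```text
t 15.05 p [509.7 176.9 165.7] yawx 26.36 zax [ 0. -0. -1.] F [2.65 1.05 0.87] T [ 0.231 -0.736  0.072] q [-0.38  0.7  -0.07  1.91  0.09  0.54 -1.62] open 0.271
```

>>> send_rows(targets=[[[0,0.02,0,0,0,0,-0.03],[0,0.03,0,0,0,0,-0.06],[0,0.03,0,0,0,0,-0.06]]])

```text
time_s: 15.42
position: [509.8, 176.9, 165.7]
ee_rot: [3.079, 0.624, -0.0]
wrist_force: [2.6, 0.5, 1.7]
opening: 0.271
```

```bash
python3 st.py
```

```text
t 15.43 p [509.8 176.9 165.7] yawx 22.93 zax [-0. -0. -1.] F [2.59 0.47 1.75] T [ 0.128 -0.62   0.032] q [-0.39  0.7  -0.06  1.91  0.07  0.54 -1.66] open 0.271
```

>>> send_rows(targets=[[[0,0,0,0,0,0,-0.03],[0,0,0,0,0,0,-0.06],[0,0,0,0,0,0,-0.06]]])

```text
time_s: 15.8
position: [509.9, 177.0, 165.7]
ee_rot: [3.096, 0.532, 0.0]
wrist_force: [2.5, 0.8, 1.5]
opening: 0.271
```

```bash
python3 - <<'E'
from st import *
st(); I=manip.camera("side"); cv2.imwrite("pics/v4.png",cv2.resize(I[110:210,215:335],(720,600),interpolation=2))
E
```

```text
t 15.8 p [509.9 177.  165.7] yawx 19.5 zax [ 0. -0. -1.] F [2.54 0.77 1.47] T [-0.009 -0.601  0.109] q [-0.4   0.7  -0.04  1.91  0.05  0.53 -1.7 ] open 0.271
```

View pics/v4.png

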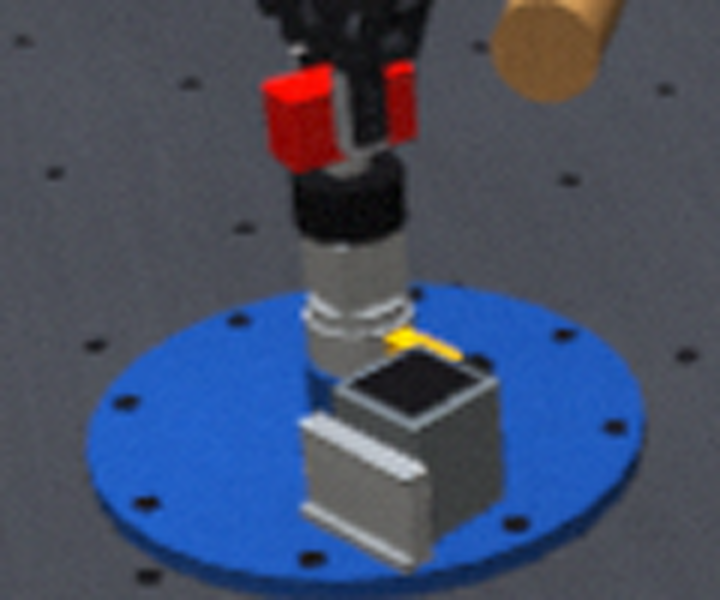

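>>> send_rows(targets=[[[0,0,0,0,0,0,-0.03],[0,0,0,0,0,0,-0.06],[0,0,0,0,0,0,-0.06]]])

```text
time_s: 16.23
position: [509.9, 177.0, 165.7]
ee_rot: [3.11, 0.439, 0.0]
wrist_force: [3.7, 0.1, 1.7]
opening: 0.266
```

```bash
python3 st.py
```

```text
t 16.23 p [509.9 177.  165.7] yawx 16.08 zax [ 0. -0. -1.] F [3.7  0.12 1.68] T [-0.092 -0.698  0.218] q [-0.41  0.7  -0.02  1.91  0.03  0.53 -1.74] open 0.266
```

>>> send_rows(targets=[[[0,0,0,0,0,0,-0.03],[0,0,0,0,0,0,-0.06],[0,0,0,0,0,0,-0.06]]])

```text
time_s: 16.6
position: [510.0, 177.0, 165.7]
ee_rot: [3.122, 0.345, 0.0]
wrist_force: [2.8, -1.0, 1.3]
opening: 0.275
```

```bash
python3 st.py
```

```text
t 16.6 p [510.  177.  165.7] yawx 12.6 zax [ 0. -0. -1.] F [ 2.8  -0.96  1.29] T [-0.096 -0.709  0.22 ] q [-0.42  0.7  -0.01  1.91  0.01  0.53 -1.78] open 0.275
```

>>> send_rows(targets=[[[0,0,0,0,0,0,-0.03],[0,0,0,0,0,0,-0.06],[0,0,0,0,0,0,-0.06]]])

```text
time_s: 16.98
position: [510.0, 176.9, 165.7]
ee_rot: [3.131, 0.25, 0.0]
wrist_force: [2.4, -1.0, 2.4]
opening: 0.273
```

```bash
python3 st.py
```

```text
t 16.98 p [510.  176.9 165.7] yawx 9.14 zax [ 0. -0. -1.] F [ 2.36 -0.97  2.4 ] T [-0.226 -0.809  0.132] q [-0.43  0.7   0.01  1.91 -0.01  0.53 -1.82] open 0.273
```

>>> send_rows(targets=[[[0,0,0,0,0,0,-0.03],[0,0,0,0,0,0,-0.03]]])

```text
time_s: 17.23
position: [510.0, 176.8, 165.7]
ee_rot: [3.135, 0.204, 0.0]
wrist_force: [3.7, -1.0, 2.4]
opening: 0.269
```

```bash
python3 st.py
```

```text
t 17.23 p [510.  176.8 165.7] yawx 7.43 zax [ 0. -0. -1.] F [ 3.66 -0.97  2.37] T [-0.289 -0.796  0.036] q [-0.43  0.7   0.02  1.91 -0.02  0.53 -1.84] open 0.269
```

>>> send_rows(targets=[[[0,0,0,0,0,0,-0.03],[0,0,0,0,0,0,-0.03]]])

```text
time_s: 17.48
position: [509.9, 176.8, 165.8]
ee_rot: [3.137, 0.157, 0.0]
wrist_force: [3.0, -1.6, 2.7]
opening: 0.275
```

```bash
python3 st.py
```

```text
t 17.48 p [509.9 176.8 165.8] yawx 5.72 zax [ 0. -0. -1.] F [ 3.05 -1.64  2.74] T [-0.435 -0.86  -0.011] q [-0.44  0.7   0.03  1.91 -0.03  0.53 -1.86] open 0.275
```

>>> send_rows(targets=[[[0,0,0,0,0,0,-0.03],[0,0,0,0,0,0,-0.03]]])

```text
time_s: 17.73
position: [509.6, 177.1, 165.7]
ee_rot: [3.14, 0.11, -0.001]
wrist_force: [2.3, -2.1, 4.2]
opening: 0.271
```

```bash
python3 - <<'E'
from st import *
st(); I=manip.camera("side"); cv2.imwrite("pics/v5.png",cv2.resize(I[110:210,215:335],(720,600),interpolation=2))
E
```

```text
t 17.73 p [509.6 177.1 165.7] yawx 4.02 zax [-0. -0. -1.] F [ 2.32 -2.09  4.24] T [-0.407 -0.713 -0.004] q [-0.44  0.7   0.04  1.91 -0.05  0.53 -1.88] open 0.271
```

View pics/v5.png

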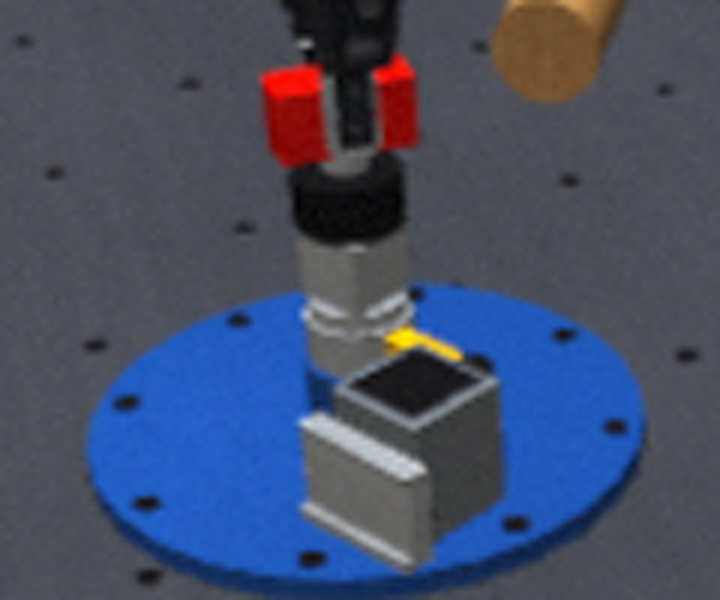

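The finger hasn't moved since the last view (~(440,340) in both crops) while the handle turned 15° more. The torque peaked at about 0.22 and fell to about 0, so the clutch is mid-tooth. I'll continue to the next detent.

>>> send_rows(targets=[[[0,0,0,0,0,0,-0.03],[0,0,0,0,0,0,-0.06],[0,0,0,0,0,0,-0.06]]])

```text
time_s: 18.15
position: [509.1, 177.4, 165.7]
ee_rot: [-3.141, -0.016, 0.002]
wrist_force: [0.7, -0.1, 4.9]
opening: 0.273
```

```bash
python3 st.py
```

```text
t 18.15 p [509.1 177.4 165.7] yawx 0.58 zax [-0.001  0.    -1.   ] F [ 0.75 -0.08  4.89] T [-0.155 -0.221 -0.02 ] q [-0.45  0.7   0.05  1.91 -0.07  0.53 -1.92] open 0.273
```

>>> send_rows(targets=[[[0,0,0,0,0,0,-0.03],[0,0,0,0,0,0,-0.06],[0,0,0,0,0,0,-0.06]]])

```text
time_s: 18.52
position: [509.5, 177.3, 165.7]
ee_rot: [3.141, -0.079, -0.001]
wrist_force: [0.6, -1.3, 4.4]
opening: 0.275
```

```bash
python3 st.py
```

```text
t 18.52 p [509.5 177.3 165.7] yawx -2.87 zax [-0.001 -0.    -1.   ] F [ 0.58 -1.3   4.41] T [-0.182 -0.201  0.122] q [-0.46  0.7   0.07  1.91 -0.09  0.53 -1.95] open 0.275
```

>>> send_rows(targets=[[[0,0,0,0,0,0,-0.03],[0,0,0,0,0,0,-0.06],[0,0,0,0,0,0,-0.06]]])

```text
time_s: 18.9
position: [509.9, 177.0, 165.7]
ee_rot: [3.137, -0.172, 0.0]
wrist_force: [0.8, -0.8, 5.0]
opening: 0.268
```

```bash
python3 - <<'E'
from st import *
st(); I=manip.camera("side"); cv2.imwrite("pics/s6.png",I)
a=cv2.imread("pics/v4.png");b=cv2.imread("pics/v5.png");c=cv2.resize(I[110:210,215:335],(720,600),interpolation=2); cv2.imwrite("pics/v6.png",c)
print([float(cv2.absdiff(x,c)[310:400,380:560].mean()) for x in(a,b)])
def fin(im):
    H,S,V=cv2.split(cv2.cvtColor(im,cv2.COLOR_BGR2HSV)); m=(H>18)&(H<32)&(S>150)&(V>120); m[:300]=0; q=np.argwhere(m); return len(q),q.mean(0),q.min(0),q.max(0)
for x in(a,b,c): print(fin(x))
E
```

```text
t 18.9 p [509.9 177.  165.7] yawx -6.29 zax [ 0. -0. -1.] F [ 0.79 -0.82  4.98] T [-0.271 -0.292  0.044] q [-0.47  0.7   0.08  1.91 -0.11  0.53 -1.99] open 0.268
[1.737366255144033, 1.703374485596708]
(978, array([342.47443763, 414.55521472]), array([326, 384]), array([359, 461]))
(983, array([342.53509664, 414.6602238 ]), array([326, 384]), array([359, 461]))
(982, array([342.41344196, 414.47657841]), array([326, 384]), array([359, 461]))
```

The finger hasn't moved at sub-pixel level, so it is still closed on the box. Move on to the detent at about −11°.

>>> send_rows(targets=[[[0,0,0,0,0,0,-0.03],[0,0,0,0,0,0,-0.05],[0,0,0,0,0,0,-0.05]]])

```text
time_s: 19.32
position: [510.0, 176.8, 165.7]
ee_rot: [3.131, -0.251, 0.0]
wrist_force: [1.5, -2.4, 5.3]
opening: 0.269
```

```bash
python3 st.py
```

```text
t 19.32 p [510.  176.8 165.7] yawx -9.15 zax [ 0. -0. -1.] F [ 1.48 -2.41  5.27] T [-0.595 -0.524  0.069] q [-0.48  0.7   0.1   1.91 -0.13  0.53 -2.03] open 0.269
```

>>> send_rows(targets=[[[0,0,0,0,0,0,-0.03],[0,0,0,0,0,0,-0.05],[0,0,0,0,0,0,-0.05]]])

```text
time_s: 19.7
position: [510.0, 176.8, 165.7]
ee_rot: [3.124, -0.328, 0.001]
wrist_force: [2.2, -2.8, 3.9]
opening: 0.268
```

```bash
python3 st.py
```

```text
t 19.7 p [510.  176.8 165.7] yawx -12.0 zax [ 0.    -0.001 -1.   ] F [ 2.19 -2.78  3.87] T [-0.771 -0.644  0.216] q [-0.49  0.71  0.11  1.91 -0.14  0.53 -2.06] open 0.268
```

Torque is rising again one tooth later: 0.22 at −12° against 0.22 at +16°. So one click has passed and the finger is pressed. I'll ease back slightly, release and lift.

>>> send_rows(targets=[[[0,0,0,0,0,0,0.03],[0,0,0,0,0,0,0.03],[0.35,0,0,0,0,0,0.03],[0.5,0,0,0,0,0,0.03],[0.8,0,0,0,0,0,0.03],[1,0,0,0,0,0,0.03],[1,0,0,0,0,0,0.03],[1,0,0,0,0,0,0.03]]])

```text
time_s: 20.7
position: [509.8, 177.1, 165.7]
ee_rot: [3.129, -0.281, -0.0]
wrist_force: [-0.5, 0.6, -0.8]
opening: 1.0
```

```bash
python3 st.py
```

```text
t 20.7 p [509.8 177.1 165.7] yawx -10.27 zax [-0. -0. -1.] F [-0.49  0.6  -0.78] T [ 0.018 -0.022  0.018] q [-0.48  0.71  0.1   1.91 -0.13  0.53 -2.04] open 1.0
```

>>> send_rows(targets=[[[1,0,0,1,0,0,0],[1,0,0,3,0,0,0],[1,0,0,6,0,0,0],[1,0,0,9,0,0,0],[1,-2,-3,12,0,0,0],[1,-4,-8,12,0,0,0],[1,-6,-13,12,0,0,0],[1,-8,-18,12,0,0,0],[1,-8,-20,12,0,0,0],[1,-8,-20,12,0,0,0]]])

```text
time_s: 21.95
position: [429.9, -24.4, 286.5]
ee_rot: [3.128, -0.287, 0.002]
wrist_force: [-0.5, 1.5, -0.7]
opening: 1.001
```

```bash
python3 - <<'E'
from st import *
st(); I=manip.camera("side"); T=manip.camera("top"); cv2.imwrite("pics/s7.png",I); cv2.imwrite("pics/t7.png",T)
def fin(im):
    H,S,V=cv2.split(cv2.cvtColor(im,cv2.COLOR_BGR2HSV)); m=(H>18)&(H<32)&(S>150)&(V>120); m[:300]=0; q=np.argwhere(m); return len(q),q.mean(0)
c=cv2.resize(I[110:210,215:335],(720,600),interpolation=2); print(fin(c))
o=np.zeros((600,800,3),np.uint8); o[:333,:400]=cv2.resize(c,(400,333)); o[:400,400:]=cv2.resize(T[185:285,180:280],(400,400),interpolation=2); o[400:,:320]=cv2.resize(T,(320,200)); o[400:,400:720]=cv2.resize(I,(320,200)); cv2.imwrite("pics/v7.png",o)
H,S,V=cv2.split(cv2.cvtColor(T,cv2.COLOR_BGR2HSV)); m=((H<8)|(H>172))&(S>130)&(V>225); m[:,:190]=0;m[:,260:]=0;m[:195]=0;m[275:]=0
W=np.array([ray("top",p,177)[:2] for p in np.argwhere(m)[:,::-1]],np.float32); e=np.linalg.svd(W-W.mean(0),full_matrices=False)[2][0]
print(len(W),W.mean(0),cv2.minAreaRect(W),np.degrees(np.arctan2(e[1],e[0])))
E
```

```text
t 21.95 p [429.9 -24.4 286.5] yawx -10.49 zax [ 0.001 -0.    -1.   ] F [-0.49  1.55 -0.72] T [ 0.091  0.032 -0.01 ] q [-0.15  0.39  0.14  2.08 -0.08  0.67 -1.71] open 1.001
(981, array([342.45361876, 414.617737  ]))
423 [510.30548 175.57072] ((510.5, 175.53909301757812), (22.44003677368164, 58.234195709228516), 81.25462341308594) 171.47574
```

View pics/v7.png

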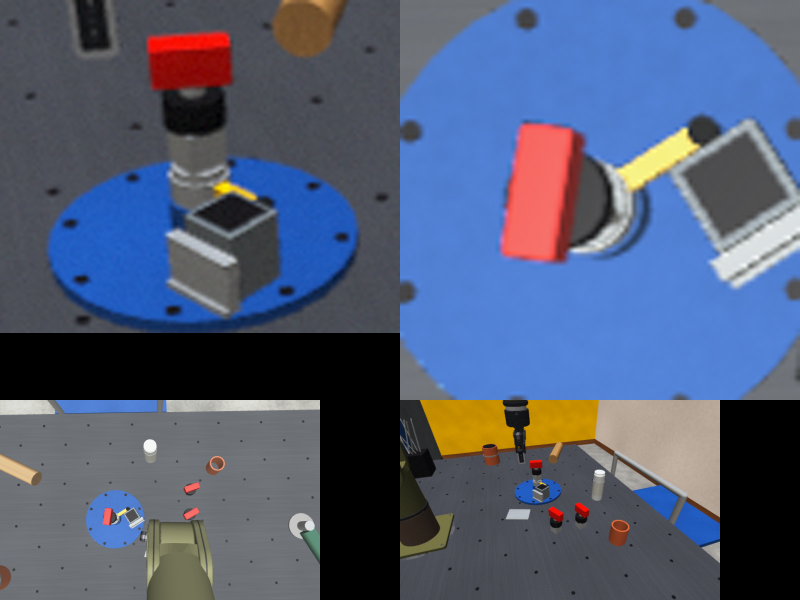

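The key stands on the spindle and the finger rests against the box. Quick numerical check of the click angle: bar yaw against finger yaw.

```bash
python3 - <<'E'
from st import *
T=cv2.imread("pics/t7.png"); H,S,V=cv2.split(cv2.cvtColor(T,cv2.COLOR_BGR2HSV))
y=(H>18)&(H<40)&(S>110)&(V>200); y[:200]=0;y[250:]=0;y[:,:232]=0;y[:,260:]=0
W=np.array([ray("top",p,60)[:2] for p in np.argwhere(y)[:,::-1]]); e=np.linalg.svd(W-W.mean(0),full_matrices=False)[2][0]
f=np.degrees(np.arctan2(e[1],e[0])); print(len(W),W.mean(0),'finger',f,'slip deg',(f+90+8.5)%180)
E
```

```text
105 [532.1766206  138.75350837] finger 121.25239227846741 slip deg 39.752392278467426
```

```bash
python3 -c "
from bench import manip
print(manip.hand_in())"
```

```text
the job is handed in; nothing more can be done
None
```

I put the rightmost key fully home on the spindle head, turned it clockwise until the clutch gave one click, then let go and handed the job in. The job reports no verdict, and it was at about 22 s of the 67 s.

**Seating:** the key came to rest on the shoulder with the gripper at 165.7 mm, against 165.8 mm expected. The picture also shows the socket down on the shoulder.

**The click:** I inferred it rather than reading it directly.
- The torque rose to about 0.22 N m with the finger on the box, and fell to about 0.
- It then rose again to about 0.22 N m 28° later, close to the 30° tooth spacing. I eased back before releasing.
- The highest torque I sampled was 0.22 N m, below the stated 0.3 N m.

**Last checks:**
- **Key:** it stands alone on the spindle, with the bar centred at (510, 176).
- **Finger:** it has not moved in the side view since it met the box.
- **Bystanders:** the spray can and pipe look undisturbed in the last top and side views. The plate is visible only in the side view, where it also looks untouched.
- **Forces:** measured wrist forces stayed under about 10 N.

**One check disagreed:** the handle-to-finger angle came out about 40° off square, not the 30° of one click. I put the extra down to the socket's loose fit on the head (about 8°) plus measuring error, not to a second click, which would read 60° or more.

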